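# Run bottle caps out of the bench dispenser and keep its flap up

## Task

Set the white dish flat on the bench under the spout of the blue cap dispenser, with the flap still shut. Then lift the yellow spring flap by its orange knob to 70 degrees from closed (give or take 5) so that all three red caps slide out into the dish, and finish still holding the flap there by the knob: do not let go, since it springs shut. Leave the bottles, tip box and other things on the bench where they are.

Things in the scene. Friction and masses are not known exactly. Their poses are not given: they have to be found in the camera images.
- dispenser: fixed cap dispenser: chute 48 mm wide (channel 40), steel floor, clear walls, sloping 43 deg down to its -x front, on a blue stand. Origin on the bench straight below the spout lip; x back, y across, z up. Floor 80 mm high at the lip, 247 mm at x = 179 mm; back end's top 290 mm. Stand 120 mm wide, x 60 to 210 mm; in front of x = 60 mm the space below the chute is free up to 76 mm
- spout_lip (a point): front edge of the chute floor, mid width, 80 mm above the bench; the caps leave here towards the dispenser's -x and land up to about 60 mm in front of it. Axes as the dispenser's
- flap (a joint): angle of the yellow flap that stops the caps, rad: 0 closed (square to the chute), growing as its lower edge swings out to the front and the knob rises; stop at 1.75. 70 deg is 1.22. A spring shuts it (0.06 N m at 0, 0.16 N m at 1.22 rad: about 1 to 2.5 N at the knob). The caps start to run at about 0.9
- flap_hinge (a point): middle of the flap's hinge axis, which lies along the dispenser's y; at 60 mm, 0, 207 mm in the dispenser's frame. The yellow flap is 36 mm wide, 48 mm long, hanging from it
- flap_knob (a point): centre of the orange knob, a cylinder along y, 22 mm across, 24 mm long, free all round but for its stem to the flap. Rides with the flap on a 75 mm circle about the hinge: closed it is 70 mm in front of and 26 mm below the hinge (20 deg under level), at 70 deg 48 mm in front and 57 mm above (50 deg over level). Pinch it across its ends from above; it pivots between the fingers
- dish: loose square white dish, 130 x 130 mm outside, 45 mm high, walls and floor 4 mm, about 0.2 kg. Origin: centre of underside, z up. In the middle of its -x wall stands a blue grip 14 mm thick (x), 40 mm wide (y), centred at x = -58 mm, top 75 mm above the bench; a finger fits inside the dish behind it. Good place: origin 45 mm in front of the spout lip, grip to the front
- cap1: red screw cap, cylinder 32 mm across, 22 mm high, 18 g, origin at its centre, z along its axis; starts first in the line of three on the chute behind the flap
- cap2: red screw cap, cylinder 32 mm across, 22 mm high, 18 g, origin at its centre, z along its axis; starts second in the line of three on the chute behind the flap
- cap3: red screw cap, cylinder 32 mm across, 22 mm high, 18 g, origin at its centre, z along its axis; starts last in the line of three on the chute behind the flap
- tip_box: box of pipette tips, orange with a clear lid, 80 x 120 x 55 mm high; bystander; origin at the centre of its underside
- bottle_big: glass bottle with a blue cap, 86 mm across, 180 mm high; bystander; origin at the centre of its underside
- bottle_small: amber bottle with a blue cap, 60 mm across, 120 mm high; bystander; origin at the centre of its underside
- beaker: open glass beaker, 76 mm across, 90 mm high; bystander; origin at the centre of its underside
- tin: aluminium tin, 90 mm across, 130 mm high; bystander; origin at the centre of its underside
- timer: grey bench timer, 60 x 60 x 25 mm; bystander; origin at the centre of its underside
Not all that is in view belongs to the job. What is shaped like the dish but pink or turquoise is not meant.

How it is judged:
By the outcome, as a careful person would: the job done as asked, in the order asked, and still so for the second after the job is handed in, while the arm keeps its last pose, push and grip.
It also fails if it takes over 54 s, if anything falls off the work surface, if the arm or the gripper's body presses on something with over 40 N, if the wrist force passes 120 N, or if a joint passes its speed limit or range.

## Robot

A 6-joint arm with a two-finger parallel gripper is mounted at the origin on the work surface. World frame = base frame: x ahead of the robot, y to its left, z up, the work surface at z = 0. Lengths are in mm, angles in rad, forces in N, time in s.
With the tool pointing down it reaches from about 325 to 875 mm from the base axis. Payload 4.4 kg.
Tool frame: the origin (TCP) lies midway between the tips of the shut fingers; the grasp point (between the pads) lies 19 mm behind it; z points along the fingers, y is the line along which they close (so a half turn about z gives the same grasp; the last joint's range is limited). The gripper opens to 85 mm and grips with 20 to 120 N. Pads are 22 mm wide; open, the fingers measure 114 mm over their backs; the gripper's body (76 mm by 85 mm) begins 54 mm behind the grasp point. The pads swing forward as they close: fully open they stand 13 mm farther back than shut.
Start: joints at [-1.462, 0.207, 1.542, -0, 1.393, -0.15], TCP at [147.142, -555.857, 231.282] pointing down, gripper open.
Joint ranges: [-2.73, 2.73], [-0.86, 2.22], [0.23, 2.46], [-1.11, 4.25], [0.08, 2.63], [-2.82, 2.82]. Speed limits (rad/s): [2.79, 2.79, 3.14, 3.14, 3.14, 3.14].

## Interface

Orientations are given as a 3x3 rotation matrix whose columns are the frame's x, y, z axes.
In Python, from station import bot gives the robot as it stands.
- The arm moves only by the tool servo_tool, never from a script. Its argument "motion" is a list of rows, each an object of numbers: "hand": the opening, from 0 (shut) to 1 (fully open); "tx", "ty", "tz": the shift along the tool's x, y, z as a fraction of full scale; "ax", "ay", "az": the turn, a rotation vector about the tool's x, y, z as a fraction of full scale. A call has 1 to 20 rows; each row is the pose to reach, as a shift and turn from the pose commanded when the call began, along the tool's axes at that moment, turning the shorter way round; what a row does not reach only later rows make up. Full scale, the value 1, is 0.08 m for a shift and pi rad for a turn. A row lasts 1/10 s, in which the tool goes at most 50 mm and 8.59 degrees, less where a joint would pass 70% of its speed; a pose out of reach is approached as far as the arm can. A call with a number of a shift or a turn outside -1 to 1 is refused whole. A call with a gripper value outside its range is refused whole. The fingers move at their own pace and stop on an object; "force" is the grip in N (left out, the last holds). Time passes only in rows, so rows that repeat a pose let the fingers close. It gives the time, the measured TCP pose, the force, the opening and the grip force at its end, in the units of the state.
- bot.observe(): the state, without advancing time (a new reading comes with each control period).
- bot.capture(name): name is "side" or "top" or "wrist"; returns a dict with "color" (384x512x3 uint8, red, green, blue), "fov_y" (degrees; the focal length in pixels is half the picture's height over the tangent of half this angle, whatever the lens; pixels are square), "cx", "cy" (the principal point, pixels), "origin" and "rotation" of the camera in the world. Camera axes: x right, y up, looking along -z (the intrinsics and any distortion apply to the point x, -y, -z); pixel columns grow to the right and rows downward; lengths in mm; the calibration is good to about 2 mm. The wrist camera is an equidistant fisheye: a pixel r from the principal point sees the ray r / f radians off the axis. A picture is of the moment at which its call begins. There is no depth.
- bot.close_job(): hands the job in; it is judged then, once.
The state is a dict: "time_s": time; "joint_positions": joint angles; "joint_vel": joint speeds; "effort": joint torques, N m; "eef_pos": TCP position; "tool_rot": TCP orientation; "ft_force": force on the tool from outside, world axes, zero at the start; "torque": the same for the moment, N m; "gripper_width": opening from 0.0 (shut) to 1.0 (fully open); "grasp_force": force on a finger pad.
Only numpy, scipy, OpenCV 4.12 (cv2) and the standard library are available. Lean on these libraries where they do the work, as an engineer would, in place of code of your own. Each camera call takes 0.05 s, during which the arm holds its last target. There are 200 camera calls.

## Working session

There is one attempt and no reset: what is moved stays moved. The work goes in short steps, Python scripts to look and compute and a tool call to move; the robot and the scene stay as the last step left them, time stands still between calls to the robot, and variables do not carry over. Pictures are saved under pics/ and viewed, at most 10 in all, crops included, and the job is handed in when it is done.

Besides the shell and the picture viewer there is one more tool, called after "Request:" by a JSON object that holds its "method" and its "body", one argument or row to a line. servo_tool: Moves the arm, as the interface text tells. Shift numbers are shares of 0.08 m and turn numbers shares of pi rad, none past 1 either way. Its arguments: {"type":"object","properties":{"motion":{"type":"array","items":{"type":"object","properties":{"hand":{"type":"number"},"tx":{"type":"number"},"ty":{"type":"number"},"tz":{"type":"number"},"ax":{"type":"number"},"ay":{"type":"number"},"az":{"type":"number"}}}},"force":{"type":"number"}},"required":["motion"]}

```bash
mkdir -p pics
cat > h.py <<'E'
import numpy as np, cv2
from station import bot
def shot(n,f=None):
    c=bot.capture(n)
    if f: cv2.imwrite('pics/'+f,c['color'][:,:,::-1])
    return c
def ray(c,u,v,fish=False):
    f=192/np.tan(np.radians(c['fov_y'])/2); a=(u-c['cx']); b=(v-c['cy'])
    if fish:
        r=np.hypot(a,b); t=r/f; s=np.sin(t)/max(r,1e-9); d=np.array([a*s,-b*s,-np.cos(t)])
    else: d=np.array([a/f,-b/f,-1.])
    d=np.array(c['rotation'])@d
    return np.array(c['origin']),d/np.linalg.norm(d)
def plane(c,u,v,z,fish=False):
    o,d=ray(c,u,v,fish); return o+d*(z-o[2])/d[2]
def tri(rs):
    A=np.zeros((3,3));b=np.zeros(3)
    for o,d in rs:
        P=np.eye(3)-np.outer(d,d);A+=P;b+=P@o
    x=np.linalg.solve(A,b)
    return x,[np.linalg.norm(np.cross(x-o,d)) for o,d in rs]
def blobs(img,lo,hi,amin=20):
    h=cv2.cvtColor(img,cv2.COLOR_RGB2HSV); m=cv2.inRange(h,lo,hi)
    n,l,s,c=cv2.connectedComponentsWithStats(m)
    return [(s[i][:5].tolist(),c[i].round(1).tolist()) for i in range(1,n) if s[i][4]>=amin],l
E
python3 - <<'E'
from h import *
ims=[]
for n in ['side','top','wrist']:
    c=shot(n,n+'0.png'); print(n,c['fov_y'],c['cx'],c['cy'],np.round(c['origin']),np.round(c['rotation'],3).tolist())
    for nm,lo,hi in [('orange',(5,150,120),(17,255,255)),('yellow',(20,120,120),(34,255,255)),('blue',(100,120,60),(125,255,255)),('red',(0,170,80),(4,255,255))]:
        print(nm,blobs(c['color'],lo,hi)[0])
print(bot.observe())
E
```

```text
side 42.798150772854584 259.6079630518334 196.9643120675072 [ 180. -948. 1353.] [[0.955, 0.218, -0.201], [-0.296, 0.734, -0.611], [0.014, 0.643, 0.766]]
orange [([311, 121, 36, 27, 537], [328.4, 133.7]), ([220, 125, 12, 9, 77], [225.5, 129.6]), ([231, 174, 22, 8, 78], [242.6, 177.2]), ([270, 179, 8, 10, 41], [272.9, 183.0])]
yellow []
blue [([3, 0, 74, 80, 3324], [42.5, 33.5]), ([271, 108, 10, 10, 78], [275.5, 112.9]), ([220, 118, 8, 8, 49], [223.8, 121.3]), ([317, 143, 15, 15, 58], [323.9, 149.9]), ([323, 164, 8, 15, 38], [327.2, 169.4]), ([307, 177, 17, 10, 66], [314.1, 181.4]), ([286, 179, 49, 45, 836], [310.3, 206.6]), ([178, 188, 7, 22, 76], [181.1, 197.5]), ([217, 239, 13, 18, 115], [223.3, 246.8]), ([267, 286, 8, 18, 71], [270.8, 293.8]), ([378, 305, 69, 71, 2164], [410.6, 340.6]), ([229, 313, 9, 23, 90], [233.5, 322.3])]
red [([386, 219, 8, 9, 55], [389.4, 223.0]), ([376, 221, 8, 8, 45], [379.1, 224.2]), ([391, 229, 8, 9, 53], [394.3, 232.5]), ([380, 230, 8, 9, 53], [383.5, 234.1]), ([395, 239, 9, 9, 57], [398.6, 242.9]), ([384, 240, 9, 9, 57], [388.1, 244.3]), ([389, 251, 9,
[... 1696 characters left out ...]
9352358e+00, -1.50497379e-01]), 'joint_vel': array([-0.00028509, -0.00409009, -0.00507846,  0.00052548, -0.00092859,
       -0.00085866]), 'effort': array([-6.01459778e-04, -3.83513796e+01, -2.92038220e+01, -2.59020753e-04,
        6.61067999e-03,  2.08283984e-05]), 'eef_pos': array([ 147.07255208, -555.25263113,  230.34806741]), 'tool_rot': array([[ 9.66701505e-01,  2.55906548e-01, -1.98205265e-04],
       [ 2.55906470e-01, -9.66699775e-01,  1.85049931e-03],
       [ 2.81949904e-04, -1.83960247e-03, -9.99998268e-01]]), 'ft_force': array([-0.54748728, -0.3218967 , -0.56792104]), 'torque': array([ 0.02426422,  0.04697229, -0.01750352]), 'grasp_force': 0.0, 'gripper_width': 0.9979450178924263}
```

View pics/top0.png

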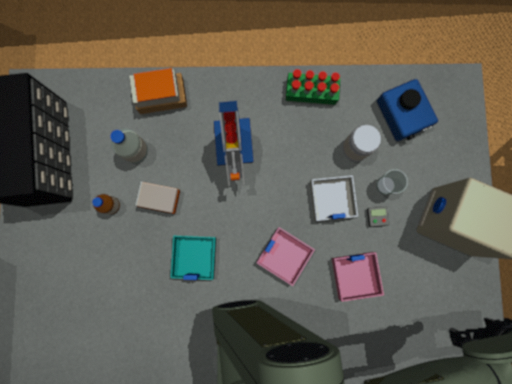

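View pics/side0.png

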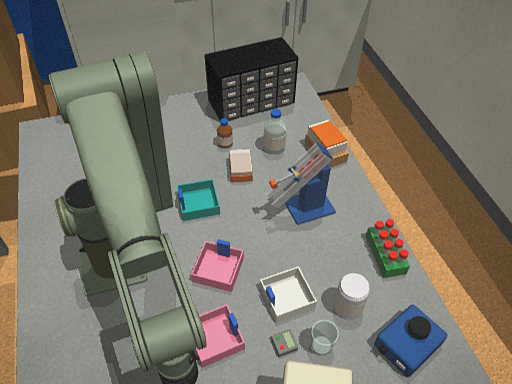

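The white dish is at top (334,200) and side (288,293). The look-alikes to ignore, by top pixel, are pink (285,257), pink (358,275) and turquoise (193,258). Only the one at (334,200) is white with a blue grip, at (338,216). I'll confirm it in an enlarged crop together with the dispenser.

Run:
```python
from h import *
t=shot('top');s=shot('side')
def crop(c,x,y,w,h): return cv2.resize(c['color'][y:y+h,x:x+w,::-1],(400,300),interpolation=cv2.INTER_CUBIC)
a=np.vstack([np.hstack([crop(t,186,95,112,84+0),crop(s,256,135,100,75)]),np.hstack([crop(t,290,165,100,75),crop(s,250,255,100,75)])])
cv2.imwrite('pics/crops.png',a)
k,e=tri([ray(t,234.8,175.8),ray(s,272.9,183.0)]);print('knob',k,e)
g,e=tri([ray(t,337.7,216.),ray(s,270.8,293.8)]);print('grip',g,e)
for c,n,roi in [(t,'top',(300,165,385,235)),(s,'side',(250,260,325,325))]:
    h=cv2.cvtColor(c['color'],cv2.COLOR_RGB2HSV);m=cv2.inRange(h,(0,0,150),(180,50,255))
    k=np.zeros_like(m);k[roi[1]:roi[3],roi[0]:roi[2]]=m[roi[1]:roi[3],roi[0]:roi[2]]
    cs=cv2.findContours(k,0,2)[0];cc=max(cs,key=cv2.contourArea);r=cv2.minAreaRect(cc);print(n,r)
    if n=='top':
        P=np.array([plane(c,u,v,45) for u,v in cv2.boxPoints(r)]);print(P.round(),P.mean(0),[np.linalg.norm(P[i]-P[i-1]) for i in range(4)])
    print(cv2.approxPolyDP(cv2.convexHull(cc),3,True)[:,0].tolist())
```

```text
knob [546.08184925  31.16891406 179.55634253] [np.float64(0.663317061029015), np.float64(0.6633170610292933)]
grip [ 439.60929088 -280.41970938   54.29336433] [np.float64(1.2149145209727912), np.float64(1.2149145209727659)]
top ((331.1179504394531, 200.43380737304688), (36.540863037109375, 34.232643127441406), 83.8844985961914)
[[ 540. -206.   45.]
 [ 550. -313.   45.]
 [ 436. -321.   45.]
 [ 426. -215.   45.]] [ 488.07659373 -263.56526152   45.        ] [np.float64(114.26779229975314), np.float64(107.65195387498524), np.float64(114.39909413733375), np.float64(106.46514889108768)]
[[344, 181], [350, 216], [318, 220], [313, 184]]
side ((286.9999694824219, 291.9999694824219), (63.99999237060547, 73.99998474121094), 90.0)
[[324, 260], [324, 321], [250, 323], [250, 260]]
```

View pics/crops.png

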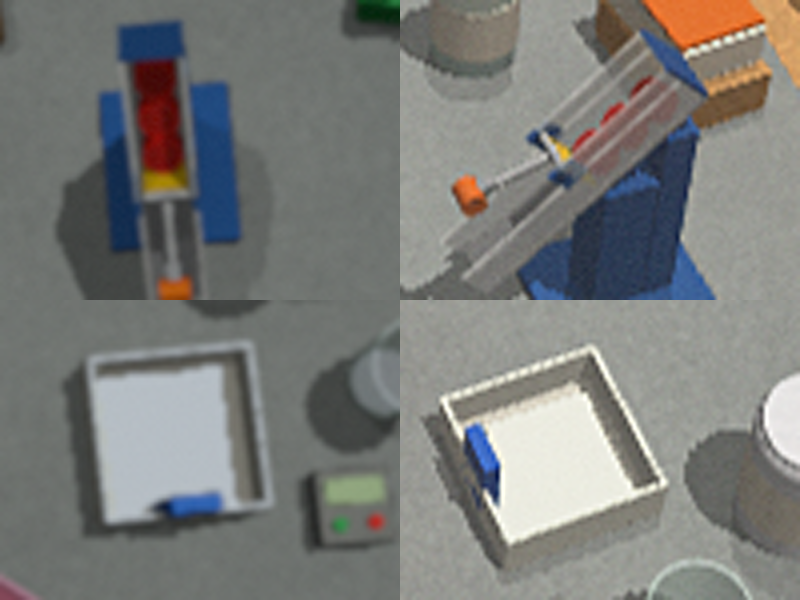

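The crop confirms the dish at (334,200): white walls and a blue grip on its robot-facing wall. The dispenser's front faces the robot, with the orange knob at top (235,176). Triangulated knob height is 179.6 mm against the expected 181.

Run:
```python
from h import *
t=shot('top');s=shot('side')
T=[(316.3,221),(358,216.5),(353.3,175.5),(311.5,178.75)];S=[(260.25,280),(277,315.75),(316.75,301.3),(298,266.5)]
P=[]
for a,b in zip(T,S):
    p,e=tri([ray(t,*a),ray(s,*b)]);P.append(p);print(p.round(1),round(e[0],1))
Q=np.array([plane(t,*a,45) for a in T]);print('plane45',Q.round(1).tolist(),Q.mean(0),[np.linalg.norm(Q[i]-Q[i-1]).round(1) for i in range(4)])
x=(Q[2]+Q[3]-Q[0]-Q[1]);print('dish yaw',np.degrees(np.arctan2(x[1],x[0])))
y=Q[0]+Q[3]-Q[1]-Q[2];print(np.degrees(np.arctan2(-y[0],y[1])))
f=lambda u,v:(186+u*112/400,95+v*84/300)
B=np.array([plane(t,*f(*a),6) for a in [(100,93),(228,84),(240,241),(112,250)]]);print(B.round(1),[np.linalg.norm(B[i]-B[i-1]).round(1) for i in range(4)])
x=B[0]+B[1]-B[2]-B[3];y=B[0]+B[3]-B[1]-B[2]
print('disp yaw',np.degrees(np.arctan2(x[1],x[0])),np.degrees(np.arctan2(-y[0],y[1])))
bk=np.mean([plane(t,*f(*a),290) for a in [(118,25),(183,22)]],0);k,_=tri([ray(t,234.8,175.8),ray(s,272.9,183.0)])
print('back',bk,np.degrees(np.arctan2((bk-k)[1],(bk-k)[0])), 'grip z75',plane(t,337.7,214.5,75))
```

```text
[ 426.3 -217.    37.1] 1.7
[ 437.8 -346.6   40.6] 0.9
[ 566.4 -337.1   41.4] 0.1
[ 556.9 -205.4   37.3] 1.2
plane45 [[424.2, -215.3, 45.0], [436.7, -345.2, 45.0], [565.7, -336.1, 45.0], [556.9, -204.4, 45.0]] [ 495.87588731 -275.25671767   45.        ] [np.float64(133.1), np.float64(130.4), np.float64(129.3), np.float64(132.0)]
dish yaw 4.3725510244820605
4.648127202862339
[[759.6 105.6   6. ]
 [766.8 -12.9   6. ]
 [618.9 -22.2   6. ]
 [611.9  94.7   6. ]] [np.float64(148.1), np.float64(118.7), np.float64(148.2), np.float64(117.1)]
disp yaw 3.9056680059641047 3.430909646238995
back [721.16452494  42.36026159 290.        ] 3.6573910868850117 grip z75 [ 441.75915144 -275.67692904   75.        ]
```

Request:
{"method": "servo_tool", "body": {
  "motion": [
    {"tx": 1,"ty": -0.54,"az": -0.443,"hand": 1},
    {"tx": 1,"ty": -0.54,"az": -0.443,"hand": 1},
    {"tx": 1,"ty": -0.54,"az": -0.443,"hand": 1},
    {"tx": 1,"ty": -0.54,"az": -0.443,"hand": 1},
    {"tx": 1,"ty": -0.54,"az": -0.443,"hand": 1},
    {"tx": 1,"ty": -0.54,"az": -0.443,"hand": 1},
    {"tx": 1,"ty": -0.54,"az": -0.443,"hand": 1},
    {"tx": 1,"ty": -0.54,"az": -0.443,"hand": 1},
    {"tx": 1,"ty": -0.54,"az": -0.443,"hand": 1},
    {"tx": 1,"ty": -0.54,"az": -0.443,"hand": 1},
    {"tx": 1,"ty": -0.54,"az": -0.443,"hand": 1}
  ]
}}

```text
invalid input at $.motion[0]: expected keys hand, tx, ty, tz, ax, ay, az
```

Request:
{"method": "servo_tool", "body": {
  "motion": [
    {"tx": 0.8,"ty": 1,"hand": 1},
    {"tx": 0.8,"ty": 1,"hand": 1},
    {"tx": 0.8,"ty": 1,"hand": 1}
  ]
}}

```text
invalid input at $.motion[0]: expected keys hand, tx, ty, tz, ax, ay, az
```

Request:
{"method": "servo_tool", "body": {
  "motion": [
    {"tx": 0.8,"ty": 1,"hand": 1},
    {"tx": 0.8,"ty": 1,"hand": 1},
    {"tx": 0.8,"ty": 1,"hand": 1}
  ]
}}

```text
invalid input at $.motion[0]: expected keys hand, tx, ty, tz, ax, ay, az
```

Request:
{"method": "servo_tool", "body": {
  "motion": [
    {"tx": 0.8,"ty": 1,"tz": 0.8,"hand": 1},
    {"tx": 0.8,"ty": 1,"tz": 0.8,"hand": 1},
    {"tx": 0.8,"ty": 1,"tz": 0.8,"hand": 1},
    {"tx": 0.8,"ty": 1,"tz": 0.8,"hand": 1},
    {"tx": 0.8,"ty": 1,"tz": 0.8,"hand": 1}
  ]
}}

```text
invalid input at $.motion[0]: expected keys hand, tx, ty, tz, ax, ay, az
```

All keys are needed in every row.

Request:
{"method": "servo_tool", "body": {
  "motion": [
    {"tx": 1,"ty": -0.54,"tz": 0,"ax": 0,"ay": 0,"az": -0.443,"hand": 1},
    {"tx": 1,"ty": -0.54,"tz": 0,"ax": 0,"ay": 0,"az": -0.443,"hand": 1},
    {"tx": 1,"ty": -0.54,"tz": 0,"ax": 0,"ay": 0,"az": -0.443,"hand": 1},
    {"tx": 1,"ty": -0.54,"tz": 0,"ax": 0,"ay": 0,"az": -0.443,"hand": 1},
    {"tx": 1,"ty": -0.54,"tz": 0,"ax": 0,"ay": 0,"az": -0.443,"hand": 1},
    {"tx": 1,"ty": -0.54,"tz": 0,"ax": 0,"ay": 0,"az": -0.443,"hand": 1},
    {"tx": 1,"ty": -0.54,"tz": 0,"ax": 0,"ay": 0,"az": -0.443,"hand": 1},
    {"tx": 1,"ty": -0.54,"tz": 0,"ax": 0,"ay": 0,"az": -0.443,"hand": 1},
    {"tx": 1,"ty": -0.54,"tz": 0,"ax": 0,"ay": 0,"az": -0.443,"hand": 1},
    {"tx": 1,"ty": -0.54,"tz": 0,"ax": 0,"ay": 0,"az": -0.443,"hand": 1},
    {"tx": 1,"ty": -0.54,"tz": 0,"ax": 0,"ay": 0,"az": -0.443,"hand": 1}
  ]
}}

```text
time_s: 1.45
eef_pos: [213.4, -493.6, 231.3]
tool_rot: [[-0.08, 0.997, 0.0], [0.997, 0.08, -0.0], [-0.0, 0.0, -1.0]]
ft_force: [0.4, -0.3, 0.3]
gripper_width: 0.993
grasp_force: 0.0
```

Request:
{"method": "servo_tool", "body": {
  "motion": [
    {"tx": 0.8,"ty": 1,"tz": 0,"ax": 0,"ay": 0,"az": 0,"hand": 1},
    {"tx": 0.8,"ty": 1,"tz": 0,"ax": 0,"ay": 0,"az": 0,"hand": 1},
    {"tx": 0.8,"ty": 1,"tz": 0,"ax": 0,"ay": 0,"az": 0,"hand": 1}
  ]
}}

```text
time_s: 1.75
eef_pos: [291.1, -419.8, 231.1]
tool_rot: [[-0.084, 0.996, 0.002], [0.996, 0.084, 0.002], [0.002, 0.002, -1.0]]
ft_force: [-0.9, -0.2, -0.0]
gripper_width: 1.001
grasp_force: 0.0
```

Request:
{"method": "servo_tool", "body": {
  "motion": [
    {"tx": 0.8,"ty": 1,"tz": 0,"ax": 0,"ay": 0,"az": 0,"hand": 1},
    {"tx": 0.8,"ty": 1,"tz": 0,"ax": 0,"ay": 0,"az": 0,"hand": 1},
    {"tx": 0.8,"ty": 1,"tz": 0,"ax": 0,"ay": 0,"az": 0,"hand": 1}
  ]
}}

```text
time_s: 2.05
eef_pos: [365.6, -350.0, 231.4]
tool_rot: [[-0.085, 0.996, 0.001], [0.996, 0.085, 0.001], [0.001, 0.002, -1.0]]
ft_force: [0.1, 0.1, -0.5]
gripper_width: 1.001
grasp_force: 0.0
```

Request:
{"method": "servo_tool", "body": {
  "motion": [
    {"tx": 0.8,"ty": 1,"tz": 0.8,"ax": 0,"ay": 0,"az": 0,"hand": 1},
    {"tx": 0.8,"ty": 1,"tz": 0.8,"ax": 0,"ay": 0,"az": 0,"hand": 1},
    {"tx": 0.8,"ty": 1,"tz": 0.8,"ax": 0,"ay": 0,"az": 0,"hand": 1},
    {"tx": 0.8,"ty": 1,"tz": 0.8,"ax": 0,"ay": 0,"az": 0,"hand": 1},
    {"tx": 0.8,"ty": 1,"tz": 0.8,"ax": 0,"ay": 0,"az": 0,"hand": 1},
    {"tx": 0.8,"ty": 1,"tz": 0.8,"ax": 0,"ay": 0,"az": 0,"hand": 1}
  ]
}}

```text
time_s: 2.65
eef_pos: [437.2, -284.9, 168.4]
tool_rot: [[-0.078, 0.997, 0.001], [0.997, 0.078, -0.002], [-0.002, 0.001, -1.0]]
ft_force: [-0.8, -0.9, -0.4]
gripper_width: 0.997
grasp_force: 0.0
```

Run:
```python
from h import *
w=shot('wrist','w1.png')
b,l=blobs(w['color'],(100,120,50),(125,255,255),60)
for s,c in b: print(s,c,plane(w,*c,65,True).round(1))
o=bot.observe();print(o['eef_pos'],o['time_s'])
```

```text
[255, 171, 16, 44, 648] [262.5, 191.8] [ 439.9 -281.4   65. ]
[117, 217, 21, 36, 424] [126.5, 234.8] [ 308.6 -336.8   65. ]
[461, 303, 46, 43, 772] [488.1, 327.9] [ 807.8 -473.8   65. ]
[ 437.15834594 -284.90366028  168.45430399] 2.7
```

View pics/w1.png

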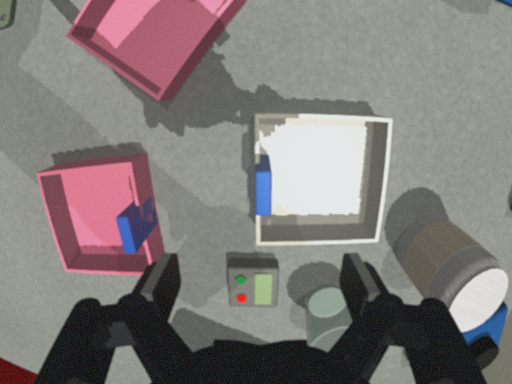

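The wrist view shows the white dish square to the gripper with its grip at (262,192), giving world (440,-281). That agrees with the fixed cameras.

Request:
{"method": "servo_tool", "body": {
  "motion": [
    {"tx": 0.05,"ty": 0.035,"tz": 0.8,"ax": 0,"ay": 0,"az": 0,"hand": 0.8},
    {"tx": 0.05,"ty": 0.035,"tz": 0.8,"ax": 0,"ay": 0,"az": 0,"hand": 0.8},
    {"tx": 0.05,"ty": 0.035,"tz": 0.8,"ax": 0,"ay": 0,"az": 0,"hand": 0.8}
  ]
}}

```text
time_s: 3.0
eef_pos: [437.4, -277.8, 100.9]
tool_rot: [[-0.078, 0.997, -0.005], [0.997, 0.078, 0.004], [0.005, -0.005, -1.0]]
ft_force: [0.6, -0.2, -0.8]
gripper_width: 0.796
grasp_force: 0.0
```

Request:
{"method": "servo_tool", "body": {
  "motion": [
    {"tx": 0,"ty": 0,"tz": 0.25,"ax": 0,"ay": 0,"az": 0,"hand": 0.8},
    {"tx": 0,"ty": 0,"tz": 0.5,"ax": 0,"ay": 0,"az": 0,"hand": 0.8},
    {"tx": 0,"ty": 0,"tz": 0.78,"ax": 0,"ay": 0,"az": 0,"hand": 0.8},
    {"tx": 0,"ty": 0,"tz": 0.78,"ax": 0,"ay": 0,"az": 0,"hand": 0.8},
    {"tx": 0,"ty": 0,"tz": 0.78,"ax": 0,"ay": 0,"az": 0,"hand": 0.8}
  ]
}}

```text
time_s: 3.5
eef_pos: [440.5, -279.9, 42.3]
tool_rot: [[-0.079, 0.997, 0.001], [0.997, 0.079, -0.001], [-0.001, 0.001, -1.0]]
ft_force: [-0.1, 0.5, -0.1]
gripper_width: 0.804
grasp_force: 0.0
```

Request:
{"method": "servo_tool", "body": {
  "motion": [
    {"tx": 0,"ty": 0,"tz": 0,"ax": 0,"ay": 0,"az": 0,"hand": 0.3},
    {"tx": 0,"ty": 0,"tz": 0,"ax": 0,"ay": 0,"az": 0,"hand": 0.2},
    {"tx": 0,"ty": 0,"tz": 0,"ax": 0,"ay": 0,"az": 0,"hand": 0},
    {"tx": 0,"ty": 0,"tz": 0,"ax": 0,"ay": 0,"az": 0,"hand": 0},
    {"tx": 0,"ty": 0,"tz": 0,"ax": 0,"ay": 0,"az": 0,"hand": 0},
    {"tx": 0,"ty": 0,"tz": 0,"ax": 0,"ay": 0,"az": 0,"hand": 0},
    {"tx": 0,"ty": 0,"tz": 0,"ax": 0,"ay": 0,"az": 0,"hand": 0},
    {"tx": 0,"ty": 0,"tz": 0,"ax": 0,"ay": 0,"az": 0,"hand": 0}
  ],
  "force": 50
}}

```text
time_s: 4.3
eef_pos: [440.3, -279.4, 41.8]
tool_rot: [[-0.08, 0.997, 0.001], [0.997, 0.08, -0.001], [-0.001, 0.001, -1.0]]
ft_force: [-1.9, -0.1, 5.4]
gripper_width: 0.155
grasp_force: 50.4
```

Request:
{"method": "servo_tool", "body": {
  "motion": [
    {"tx": 0,"ty": 0,"tz": -0.1,"ax": 0,"ay": 0,"az": 0,"hand": 0},
    {"tx": 0,"ty": 0,"tz": -0.19,"ax": 0,"ay": 0,"az": 0,"hand": 0},
    {"tx": 0,"ty": 0,"tz": -0.19,"ax": 0,"ay": 0,"az": 0,"hand": 0},
    {"tx": 0.2,"ty": 0.02,"tz": -0.19,"ax": 0,"ay": 0,"az": 0,"hand": 0},
    {"tx": 0.45,"ty": 0.05,"tz": -0.19,"ax": 0,"ay": 0,"az": 0,"hand": 0},
    {"tx": 0.7,"ty": 0.08,"tz": -0.19,"ax": 0,"ay": 0,"az": 0,"hand": 0},
    {"tx": 0.95,"ty": 0.115,"tz": -0.19,"ax": 0,"ay": 0,"az": 0.0045,"hand": 0}
  ]
}}

```text
time_s: 5.0
eef_pos: [442.1, -200.2, 55.4]
tool_rot: [[-0.065, 0.998, -0.001], [0.998, 0.065, 0.002], [0.002, -0.001, -1.0]]
ft_force: [-0.6, -0.2, -1.8]
gripper_width: 0.158
grasp_force: 49.2
```

Request:
{"method": "servo_tool", "body": {
  "motion": [
    {"tx": 0.25,"ty": 0.03,"tz": 0,"ax": 0,"ay": 0,"az": 0,"hand": 0},
    {"tx": 0.5,"ty": 0.06,"tz": 0,"ax": 0,"ay": 0,"az": 0,"hand": 0},
    {"tx": 0.75,"ty": 0.09,"tz": 0,"ax": 0,"ay": 0,"az": 0,"hand": 0},
    {"tx": 1,"ty": 0.12,"tz": 0,"ax": 0,"ay": 0,"az": 0,"hand": 0}
  ]
}}

```text
time_s: 5.4
eef_pos: [446.3, -119.8, 55.5]
tool_rot: [[-0.066, 0.998, -0.001], [0.998, 0.066, 0.001], [0.001, -0.001, -1.0]]
ft_force: [0.6, -0.1, -1.7]
gripper_width: 0.154
grasp_force: 49.2
```

Request:
{"method": "servo_tool", "body": {
  "motion": [
    {"tx": 0.25,"ty": 0.03,"tz": 0,"ax": 0,"ay": 0,"az": 0,"hand": 0},
    {"tx": 0.5,"ty": 0.06,"tz": 0,"ax": 0,"ay": 0,"az": 0,"hand": 0},
    {"tx": 0.75,"ty": 0.09,"tz": 0,"ax": 0,"ay": 0,"az": 0,"hand": 0},
    {"tx": 0.9,"ty": 0.12,"tz": 0,"ax": 0,"ay": 0,"az": 0,"hand": 0},
    {"tx": 0.9,"ty": 0.12,"tz": 0,"ax": 0,"ay": 0,"az": 0,"hand": 0},
    {"tx": 0.9,"ty": 0.12,"tz": 0,"ax": 0,"ay": 0,"az": 0,"hand": 0}
  ]
}}

```text
time_s: 6.0
eef_pos: [452.0, -49.4, 56.0]
tool_rot: [[-0.067, 0.998, -0.0], [0.998, 0.067, -0.0], [-0.0, -0.0, -1.0]]
ft_force: [-0.9, 0.4, -2.9]
gripper_width: 0.158
grasp_force: 49.2
```

Run:
```python
from h import *
s=shot('side');t=shot('top')
cv2.imwrite('pics/c2.png',np.hstack([cv2.resize(c['color'][y:y+150,x:x+100,::-1],(400,600),interpolation=cv2.INTER_CUBIC) for c,x,y in [(s,220,130),(t,200,110)]]))
```

```text
(no output)
```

View pics/c2.png

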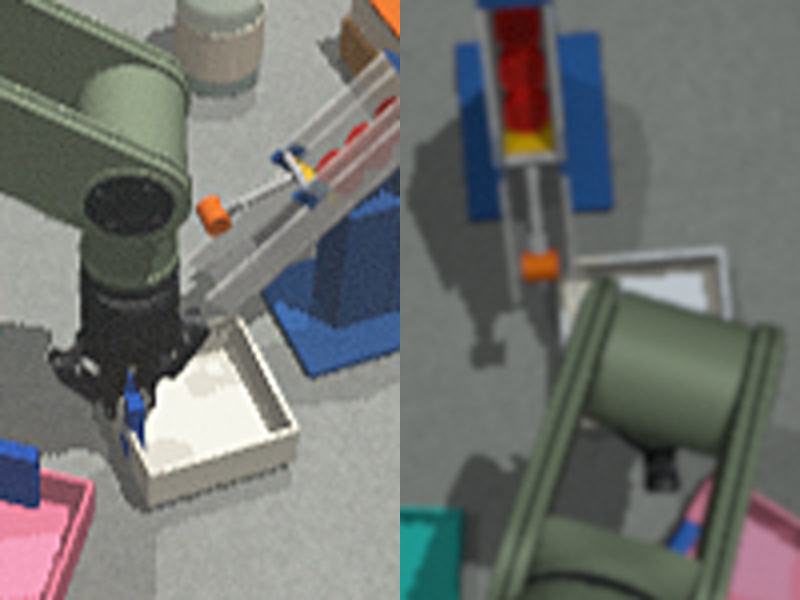

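The side view shows the dish level and held just off the bench at (200,400), clear of the chute. The top view shows about 20 mm between the wrist and the knob, so I'll put the dish a few mm farther forward.

Request:
{"method": "servo_tool", "body": {
  "motion": [
    {"tx": 0.2,"ty": -0.03,"tz": 0,"ax": 0,"ay": 0,"az": 0,"hand": 0},
    {"tx": 0.4,"ty": -0.02,"tz": 0,"ax": 0,"ay": 0,"az": 0,"hand": 0},
    {"tx": 0.6,"ty": 0,"tz": 0,"ax": 0,"ay": 0,"az": 0,"hand": 0},
    {"tx": 0.8,"ty": 0.02,"tz": 0,"ax": 0,"ay": 0,"az": 0,"hand": 0},
    {"tx": 0.93,"ty": 0.025,"tz": 0,"ax": 0,"ay": 0,"az": 0,"hand": 0},
    {"tx": 0.93,"ty": 0.025,"tz": 0,"ax": 0,"ay": 0,"az": 0,"hand": 0},
    {"tx": 0.93,"ty": 0.025,"tz": 0,"ax": 0,"ay": 0,"az": 0,"hand": 0}
  ]
}}

```text
time_s: 6.8
eef_pos: [449.4, 24.4, 56.1]
tool_rot: [[-0.066, 0.998, 0.0], [0.998, 0.066, -0.0], [-0.0, 0.0, -1.0]]
ft_force: [0.0, 0.0, -2.1]
gripper_width: 0.158
grasp_force: 49.2
```

Request:
{"method": "servo_tool", "body": {
  "motion": [
    {"tx": 0,"ty": 0,"tz": 0.06,"ax": 0,"ay": 0,"az": 0,"hand": 0},
    {"tx": 0,"ty": 0,"tz": 0.12,"ax": 0,"ay": 0,"az": 0,"hand": 0},
    {"tx": 0,"ty": 0,"tz": 0.15,"ax": 0,"ay": 0,"az": 0,"hand": 0},
    {"tx": 0,"ty": 0,"tz": 0.17,"ax": 0,"ay": 0,"az": 0,"hand": 0},
    {"tx": 0,"ty": 0,"tz": 0.185,"ax": 0,"ay": 0,"az": 0,"hand": 0},
    {"tx": 0,"ty": 0,"tz": 0.185,"ax": 0,"ay": 0,"az": 0,"hand": 0}
  ]
}}

```text
time_s: 7.4
eef_pos: [449.2, 24.7, 41.8]
tool_rot: [[-0.066, 0.998, -0.001], [0.998, 0.066, -0.0], [-0.0, -0.001, -1.0]]
ft_force: [-3.3, -0.2, 4.0]
gripper_width: 0.157
grasp_force: 50.2
```

Request:
{"method": "servo_tool", "body": {
  "motion": [
    {"tx": 0,"ty": 0,"tz": 0,"ax": 0,"ay": 0,"az": 0,"hand": 0.6},
    {"tx": 0,"ty": 0,"tz": 0,"ax": 0,"ay": 0,"az": 0,"hand": 0.6},
    {"tx": 0,"ty": 0,"tz": 0,"ax": 0,"ay": 0,"az": 0,"hand": 0.6},
    {"tx": 0,"ty": 0,"tz": 0,"ax": 0,"ay": 0,"az": 0,"hand": 0.6},
    {"tx": 0,"ty": 0,"tz": -0.2,"ax": 0,"ay": 0,"az": 0,"hand": 0.6},
    {"tx": 0,"ty": 0,"tz": -0.5,"ax": 0,"ay": 0,"az": 0,"hand": 0.6},
    {"tx": 0,"ty": 0,"tz": -1,"ax": 0,"ay": 0,"az": 0,"hand": 0.6}
  ]
}}

```text
time_s: 8.1
eef_pos: [446.8, 25.2, 119.8]
tool_rot: [[-0.065, 0.998, -0.006], [0.998, 0.065, 0.001], [0.001, -0.006, -1.0]]
ft_force: [1.1, 0.2, -0.3]
gripper_width: 0.598
grasp_force: 0.0
```

Request:
{"method": "servo_tool", "body": {
  "motion": [
    {"tx": 0,"ty": -0.3,"tz": -0.5,"ax": 0,"ay": 0,"az": 0,"hand": 0.6},
    {"tx": 0,"ty": -0.3,"tz": -1,"ax": 0,"ay": 0,"az": 0,"hand": 0.6},
    {"tx": 0,"ty": -0.3,"tz": -1,"ax": 0,"ay": 0,"az": 0,"hand": 0.6}
  ]
}}

```text
time_s: 8.4
eef_pos: [429.5, 22.7, 207.5]
tool_rot: [[-0.066, 0.998, 0.014], [0.998, 0.066, -0.002], [-0.003, 0.013, -1.0]]
ft_force: [0.5, -0.4, -0.6]
gripper_width: 0.6
grasp_force: 0.0
```

Request:
{"method": "servo_tool", "body": {
  "motion": [
    {"tx": 0,"ty": 0,"tz": -1,"ax": 0,"ay": 0,"az": 0.5,"hand": 0.6},
    {"tx": 0,"ty": 0,"tz": -1,"ax": 0,"ay": 0,"az": 0.5,"hand": 0.6},
    {"tx": 0,"ty": 0,"tz": -1,"ax": 0,"ay": 0,"az": 0.5,"hand": 0.6},
    {"tx": 0,"ty": 0,"tz": -1,"ax": 0,"ay": 0,"az": 0.5,"hand": 0.6},
    {"tx": 0,"ty": 0,"tz": -1,"ax": 0,"ay": 0,"az": 0.5,"hand": 0.6},
    {"tx": 0,"ty": 0,"tz": -1,"ax": 0,"ay": 0,"az": 0.5,"hand": 0.6},
    {"tx": 0,"ty": 0,"tz": -1,"ax": 0,"ay": 0,"az": 0.5,"hand": 0.6},
    {"tx": 0,"ty": 0,"tz": -1,"ax": 0,"ay": 0,"az": 0.5,"hand": 0.6},
    {"tx": 0,"ty": 0,"tz": -1,"ax": 0,"ay": 0,"az": 0.5,"hand": 0.6},
    {"tx": 0,"ty": 0,"tz": -1,"ax": 0,"ay": 0,"az": 0.5,"hand": 0.6},
    {"tx": 0,"ty": 0,"tz": -1,"ax": 0,"ay": 0,"az": 0.5,"hand": 0.6},
    {"tx": 0,"ty": 0,"tz": -1,"ax": 0,"ay": 0,"az": 0.5,"hand": 0.6},
    {"tx": 0,"ty": 0,"tz": -1,"ax": 0,"ay": 0,"az": 0.5,"hand": 0.6}
  ]
}}

```text
time_s: 9.7
eef_pos: [425.2, 23.4, 280.6]
tool_rot: [[0.998, 0.067, -0.001], [0.067, -0.998, 0.0], [-0.001, -0.0, -1.0]]
ft_force: [0.3, 0.3, -0.6]
gripper_width: 0.6
grasp_force: 0.0
```

Run:
```python
from h import *
s=shot('side');t=shot('top');w=shot('wrist')
cv2.imwrite('pics/c3.png',np.hstack([cv2.resize(s['color'][130:280,220:320,::-1],(266,400),interpolation=cv2.INTER_CUBIC),cv2.resize(w['color'][:,:,::-1],(533,400))]))
R=[]
for n,c in [('side',s),('top',t),('wrist',w)]:
    b=blobs(c['color'],(5,150,100),(17,255,255))[0];print(n,b)
    print(' blue',blobs(c['color'],(100,120,60),(125,255,255),30)[0])
print(bot.observe()['eef_pos'])
```

```text
side [([311, 121, 36, 27, 533], [328.4, 133.7]), ([218, 125, 4, 10, 28], [219.8, 129.5]), ([231, 174, 22, 8, 100], [242.1, 178.1]), ([269, 179, 9, 10, 48], [272.9, 183.3])]
 blue [([19, 0, 50, 40, 814], [49.4, 16.0]), ([271, 109, 10, 9, 77], [275.6, 113.0]), ([317, 143, 15, 15, 57], [323.9, 150.0]), ([286, 171, 49, 53, 758], [310.4, 207.3]), ([307, 177, 14, 10, 58], [313.5, 181.2]), ([178, 188, 7, 22, 74], [181.0, 197.5]), ([242, 209, 7, 18, 65], [245.4, 216.0]), ([217, 240, 13, 17, 129], [223.4, 247.6]), ([378, 305, 69, 72, 2156], [410.7, 340.5]), ([229, 313, 9, 23, 88], [233.5, 322.2])]
top [([134, 68, 41, 34, 1080], [154.2, 84.6]), ([231, 173, 9, 7, 56], [235.0, 176.2])]
 blue [([382, 80, 56, 57, 1570], [409.6, 109.4]), ([220, 101, 17, 11, 155], [227.9, 106.2]), ([239, 118, 14, 45, 454], [245.8, 140.4]), ([214, 121, 11, 44, 289], [218.7, 143.7]), ([111, 130, 14, 13, 145], [117.2, 136.2]), ([93, 197, 10, 10, 73], [97.2, 201.7]), ([436, 198, 10, 15, 80], [441.2, 205.0]), ([265, 241, 9, 11, 52], [269.1, 245.8]), ([350, 255, 14, 6, 65], [356.4, 257.2])]
wrist [([246, 39, 32, 26, 718], [261.5, 52.0]), ([115, 77, 14, 55, 149], [120.7, 102.4]), ([0, 103, 11, 34, 258], [3.7, 118.9])]
 blue [([217, 0, 16, 23, 335], [224.5, 10.9]), ([289, 0, 15, 22, 308], [295.9, 10.7]), ([245, 142, 33, 11, 348], [260.9, 147.0]), ([315, 214, 23, 25, 222], [326.2, 226.1]), ([445, 232, 14, 8, 73], [452.1, 235.1]), ([452, 241, 26, 16, 301], [464.9, 248.6]), ([141, 245, 36, 32, 769], [158.6, 260.1])]
[425.26891578  23.33899292 281.02483168]
```

View pics/c3.png

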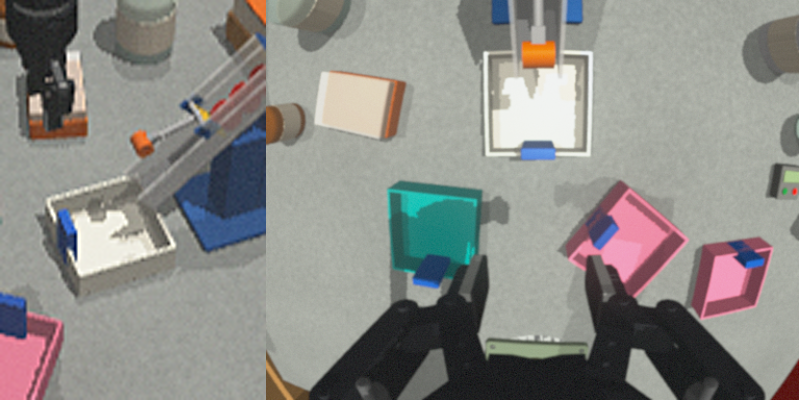

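The dish sits flat under the spout, centred on the chute, with the grip to the front and the flap shut. In the wrist image the knob is at (261,52) and the grip at (261,147).

Run:
```python
from h import *
s=shot('side');t=shot('top');w=shot('wrist')
r=[ray(t,235,176),ray(s,272.9,183.2),ray(w,261.5,52,True)]
print(tri(r));print(tri(r[:2]),tri([r[0],r[2]]))
print(tri([ray(s,245.4,216.0),ray(w,260.9,147,True)]))
```

```text
(array([546.25213253,  30.73339014, 179.04451569]), [np.float64(0.21275426693680172), np.float64(0.9433193503636508), np.float64(0.9206701265597743)])
(array([545.72658517,  30.5960852 , 179.27630367]), [np.float64(0.49240950128360467), np.float64(0.4924095012840027)]) (array([549.14945314,  30.98477598, 163.63419815]), [np.float64(0.367236008025049), np.float64(0.3672360080252608)])
(array([448.37006626,  23.1716596 ,  53.3751465 ]), [np.float64(1.9208822918209487), np.float64(1.9208822918210013)])
```

Request:
{"method": "servo_tool", "body": {
  "motion": [
    {"tx": 0.5,"ty": 0,"tz": 0,"ax": 0,"ay": 0,"az": 0,"hand": 0.6},
    {"tx": 1,"ty": 0,"tz": 0,"ax": 0,"ay": 0,"az": 0,"hand": 0.6},
    {"tx": 1,"ty": 0,"tz": 0,"ax": 0,"ay": 0,"az": 0,"hand": 0.6}
  ]
}}

```text
time_s: 10.3
eef_pos: [508.3, 28.5, 280.0]
tool_rot: [[0.998, 0.066, -0.0], [0.066, -0.998, 0.0], [-0.0, -0.0, -1.0]]
ft_force: [-0.7, 0.2, -0.3]
gripper_width: 0.598
grasp_force: 0.0
```

Request:
{"method": "servo_tool", "body": {
  "motion": [
    {"tx": 0.25,"ty": 0,"tz": 0,"ax": 0,"ay": 0,"az": 0,"hand": 0.6},
    {"tx": 0.506,"ty": 0,"tz": 0,"ax": 0,"ay": 0,"az": 0,"hand": 0.6},
    {"tx": 0.506,"ty": 0,"tz": 0,"ax": 0,"ay": 0,"az": 0,"hand": 0.6},
    {"tx": 0.506,"ty": 0.005,"tz": 0.4,"ax": 0,"ay": 0,"az": 0,"hand": 0.6},
    {"tx": 0.506,"ty": 0.005,"tz": 0.8,"ax": 0,"ay": 0,"az": 0,"hand": 0.6},
    {"tx": 0.506,"ty": 0.005,"tz": 0.8,"ax": 0,"ay": 0,"az": 0,"hand": 0.6},
    {"tx": 0.506,"ty": 0.005,"tz": 0.8,"ax": 0,"ay": 0,"az": 0,"hand": 0.6}
  ]
}}

```text
time_s: 11.0
eef_pos: [544.5, 30.8, 217.4]
tool_rot: [[0.998, 0.066, -0.002], [0.066, -0.998, 0.0], [-0.002, -0.0, -1.0]]
ft_force: [0.5, -0.3, 0.6]
gripper_width: 0.599
grasp_force: 0.0
```

Run:
```python
from h import *
w=shot('wrist');s=shot('side');t=shot('top')
cv2.imwrite('pics/c4.png',np.hstack([cv2.resize(s['color'][110:260,220:320,::-1],(266,400),interpolation=cv2.INTER_CUBIC),cv2.resize(w['color'][:,:,::-1],(533,400))]))
b=blobs(w['color'],(5,150,100),(17,255,255),100)[0];print(b)
for z in (181,):
  for q,c in b: print(plane(w,*c,z,True))
print(bot.observe()['eef_pos'])
```

```text
[([230, 63, 58, 18, 132], [259.0, 74.2]), ([42, 152, 73, 75, 437], [90.2, 177.0]), ([243, 212, 36, 29, 808], [260.4, 227.6])]
[642.84174799  38.477608   181.        ]
[573.24876424 152.85807146 181.        ]
[544.841863    31.06379638 181.        ]
[546.80193386  30.65747515 219.84789654]
```

View pics/c4.png

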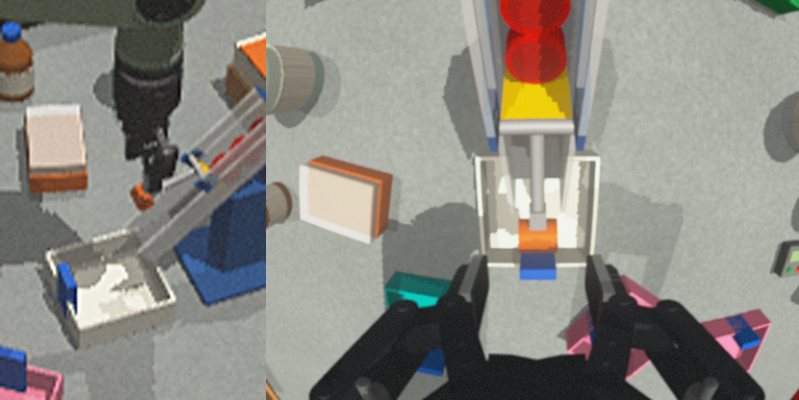

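The knob at wrist (260,228) maps to (545,31), directly under the grasp point and centred between the fingers.

Request:
{"method": "servo_tool", "body": {
  "motion": [
    {"tx": 0,"ty": 0,"tz": 0.25,"ax": 0,"ay": 0,"az": 0,"hand": 0.6},
    {"tx": 0,"ty": 0,"tz": 0.5,"ax": 0,"ay": 0,"az": 0,"hand": 0.6},
    {"tx": 0,"ty": 0,"tz": 0.71,"ax": 0,"ay": 0,"az": 0,"hand": 0.6},
    {"tx": 0,"ty": 0,"tz": 0.71,"ax": 0,"ay": 0,"az": 0,"hand": 0.6},
    {"tx": 0,"ty": 0,"tz": 0.71,"ax": 0,"ay": 0,"az": 0,"hand": 0.6}
  ]
}}

```text
time_s: 11.65
eef_pos: [546.4, 30.7, 161.9]
tool_rot: [[0.998, 0.066, 0.002], [0.066, -0.998, -0.0], [0.002, 0.0, -1.0]]
ft_force: [-0.2, -0.3, 0.1]
gripper_width: 0.602
grasp_force: 0.0
```

Request:
{"method": "servo_tool", "body": {
  "motion": [
    {"tx": 0,"ty": 0,"tz": 0,"ax": 0,"ay": 0,"az": 0,"hand": 0.35},
    {"tx": 0,"ty": 0,"tz": 0,"ax": 0,"ay": 0,"az": 0,"hand": 0.3},
    {"tx": 0,"ty": 0,"tz": 0,"ax": 0,"ay": 0,"az": 0,"hand": 0},
    {"tx": 0,"ty": 0,"tz": 0,"ax": 0,"ay": 0,"az": 0,"hand": 0},
    {"tx": 0,"ty": 0,"tz": 0,"ax": 0,"ay": 0,"az": 0,"hand": 0},
    {"tx": 0,"ty": 0,"tz": 0,"ax": 0,"ay": 0,"az": 0,"hand": 0}
  ],
  "force": 40
}}

```text
time_s: 12.25
eef_pos: [546.7, 30.4, 162.2]
tool_rot: [[0.998, 0.066, 0.003], [0.066, -0.998, -0.001], [0.003, 0.001, -1.0]]
ft_force: [-1.7, -1.3, 6.8]
gripper_width: 0.275
grasp_force: 39.6
```

Run:
```python
from h import *
o=bot.observe();print(o['eef_pos'],o['ft_force'],o['gripper_width'],o['grasp_force'])
p=np.array([545,181.]);R=75
for a in range(10,75,10):
    th=np.radians(-20.4+a); x=-75*np.cos(th)+70.3; z=75*np.sin(th)+26.1
    print(a,'tx %.3f tz %.3f'%(x/80,-z/80))
```

```text
[546.71484167  30.38377904 162.18979369] [-1.70054409 -1.25237987  6.77832984] 0.27529114973562074 39.56212878227234
10 tx -0.043 tz -0.157
20 tx -0.059 tz -0.320
30 tx -0.046 tz -0.483
40 tx -0.004 tz -0.641
50 tx 0.064 tz -0.789
60 tx 0.156 tz -0.924
70 tx 0.271 tz -1.040
```

Request:
{"method": "servo_tool", "body": {
  "motion": [
    {"tx": -0.025,"ty": 0,"tz": -0.078,"ax": 0,"ay": 0,"az": 0,"hand": 0},
    {"tx": -0.043,"ty": 0,"tz": -0.157,"ax": 0,"ay": 0,"az": 0,"hand": 0},
    {"tx": -0.055,"ty": 0,"tz": -0.24,"ax": 0,"ay": 0,"az": 0,"hand": 0},
    {"tx": -0.059,"ty": 0,"tz": -0.32,"ax": 0,"ay": 0,"az": 0,"hand": 0},
    {"tx": -0.055,"ty": 0,"tz": -0.402,"ax": 0,"ay": 0,"az": 0,"hand": 0},
    {"tx": -0.046,"ty": 0,"tz": -0.483,"ax": 0,"ay": 0,"az": 0,"hand": 0},
    {"tx": -0.028,"ty": 0,"tz": -0.562,"ax": 0,"ay": 0,"az": 0,"hand": 0},
    {"tx": -0.004,"ty": 0,"tz": -0.641,"ax": 0,"ay": 0,"az": 0,"hand": 0},
    {"tx": -0.004,"ty": 0,"tz": -0.641,"ax": 0,"ay": 0,"az": 0,"hand": 0}
  ]
}}

```text
time_s: 13.15
eef_pos: [544.5, 30.3, 211.5]
tool_rot: [[0.998, 0.065, -0.003], [0.065, -0.998, -0.001], [-0.003, 0.001, -1.0]]
ft_force: [0.6, -5.3, -5.5]
gripper_width: 0.276
grasp_force: 39.7
```

Request:
{"method": "servo_tool", "body": {
  "motion": [
    {"tx": 0.03,"ty": 0,"tz": -0.075,"ax": 0,"ay": 0,"az": 0,"hand": 0},
    {"tx": 0.068,"ty": 0,"tz": -0.148,"ax": 0,"ay": 0,"az": 0,"hand": 0},
    {"tx": 0.112,"ty": 0,"tz": -0.217,"ax": 0,"ay": 0,"az": 0,"hand": 0},
    {"tx": 0.16,"ty": 0,"tz": -0.283,"ax": 0,"ay": 0,"az": 0,"hand": 0},
    {"tx": 0.215,"ty": 0,"tz": -0.343,"ax": 0,"ay": 0,"az": 0,"hand": 0},
    {"tx": 0.275,"ty": 0,"tz": -0.4,"ax": 0,"ay": 0,"az": 0,"hand": 0},
    {"tx": 0.275,"ty": 0,"tz": -0.4,"ax": 0,"ay": 0,"az": 0,"hand": 0},
    {"tx": 0.275,"ty": 0,"tz": -0.4,"ax": 0,"ay": 0,"az": 0,"hand": 0},
    {"tx": 0.275,"ty": 0,"tz": -0.4,"ax": 0,"ay": 0,"az": 0,"hand": 0},
    {"tx": 0.275,"ty": 0,"tz": -0.4,"ax": 0,"ay": 0,"az": 0,"hand": 0},
    {"tx": 0.275,"ty": 0,"tz": -0.4,"ax": 0,"ay": 0,"az": 0,"hand": 0},
    {"tx": 0.275,"ty": 0,"tz": -0.4,"ax": 0,"ay": 0,"az": 0,"hand": 0},
    {"tx": 0.275,"ty": 0,"tz": -0.4,"ax": 0,"ay": 0,"az": 0,"hand": 0},
    {"tx": 0.275,"ty": 0,"tz": -0.4,"ax": 0,"ay": 0,"az": 0,"hand": 0}
  ]
}}

```text
time_s: 14.55
eef_pos: [566.2, 31.9, 244.0]
tool_rot: [[0.998, 0.065, -0.003], [0.065, -0.998, -0.001], [-0.003, 0.0, -1.0]]
ft_force: [-2.6, -4.7, -4.4]
gripper_width: 0.272
grasp_force: 39.9
```

Run:
```python
from h import *
w=shot('wrist');s=shot('side');t=shot('top')
cv2.imwrite('pics/c5.png',np.hstack([cv2.resize(s['color'][110:260,220:320,::-1],(266,400),interpolation=cv2.INTER_CUBIC),cv2.resize(w['color'][:,:,::-1],(533,400))]))
print('wrist',blobs(w['color'],(5,150,100),(17,255,255),100)[0],'\nside',blobs(s['color'],(5,150,100),(17,255,255),15)[0],'\ntop',blobs(t['color'],(5,150,100),(17,255,255),15)[0])
o=bot.observe();p=o['eef_pos'];print(p,o['ft_force'],o['gripper_width'],o['grasp_force'])
# displacement since grasp -> flap angle along the 75 mm circle
d=np.array([(p[0]-546.7)*.998+(p[1]-30.4)*.066,p[2]-162.2]);v=d+[-70.3,-26.1]
print('angle',np.degrees(np.arctan2(v[1],-v[0]))+20.4,'r',np.linalg.norm(v))
```

```text
wrist [([55, 164, 70, 47, 349], [99.0, 179.9]), ([0, 197, 11, 32, 231], [3.7, 215.1]), ([236, 257, 49, 40, 1818], [259.5, 277.2])] 
side [([311, 121, 36, 27, 536], [328.3, 133.7]), ([217, 125, 15, 10, 108], [224.5, 129.9]), ([275, 161, 4, 8, 20], [276.6, 163.9]), ([231, 174, 22, 8, 117], [242.2, 177.9])] 
top [([134, 68, 41, 34, 1081], [154.2, 84.6])]
[566.16187174  31.91436566 243.95902872] [-3.54317136 -5.02812228 -4.8495259 ] 0.2751754005783756 39.87634599208832
angle 68.02615501290296 r 75.34083723334612
```

View pics/c5.png

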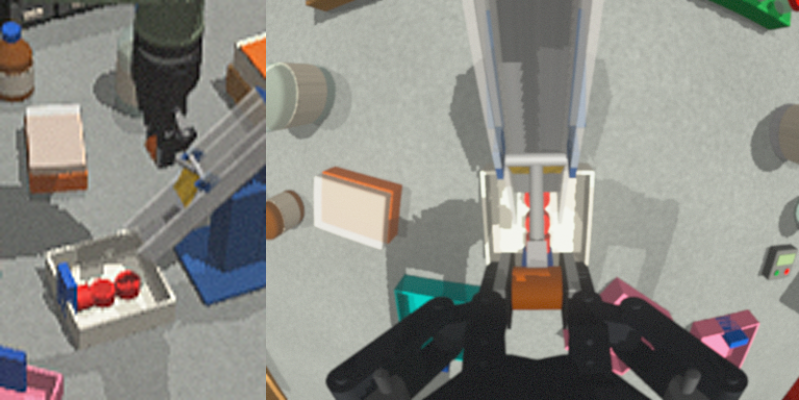

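The side view shows all three red caps in the dish at (85–130,290) and the chute empty. The flap is at about 68°, so I'll nudge it up 2° and check the knob with the wrist camera.

Request:
{"method": "servo_tool", "body": {
  "motion": [
    {"tx": 0.024,"ty": 0,"tz": -0.022,"ax": 0,"ay": 0,"az": 0,"hand": 0},
    {"tx": 0.024,"ty": 0,"tz": -0.022,"ax": 0,"ay": 0,"az": 0,"hand": 0},
    {"tx": 0.024,"ty": 0,"tz": -0.022,"ax": 0,"ay": 0,"az": 0,"hand": 0},
    {"tx": 0.024,"ty": 0,"tz": -0.022,"ax": 0,"ay": 0,"az": 0,"hand": 0},
    {"tx": 0.024,"ty": 0,"tz": -0.022,"ax": 0,"ay": 0,"az": 0,"hand": 0}
  ]
}}

```text
time_s: 15.2
eef_pos: [567.4, 32.0, 245.1]
tool_rot: [[0.998, 0.065, -0.005], [0.065, -0.998, -0.001], [-0.005, 0.0, -1.0]]
ft_force: [-3.1, -4.8, -5.2]
gripper_width: 0.271
grasp_force: 39.6
```

Run:
```python
from h import *
w=shot('wrist')
c=[c for q,c in blobs(w['color'],(5,150,100),(17,255,255),500)[0]][-1]
o=bot.observe();p=o['eef_pos']
d=np.array([(p[0]-546.7)*.998+(p[1]-30.4)*.066,p[2]-162.2]);v=d+[-70.3,-26.1]
print('angle',np.degrees(np.arctan2(v[1],-v[0]))+20.4,'r',np.linalg.norm(v),p)
print('knob at z',p[2]+18.8,plane(w,*c,p[2]+18.8,True),o['grasp_force'],o['gripper_width'],o['joint_vel'].round(3))
```

```text
angle 69.35892707625547 r 75.35959538983033 [567.45246697  32.03540443 245.1391523 ]
knob at z 263.9391522987857 [566.07724033  32.63302328 263.9391523 ] 39.603994488716125 0.271199103267465 [-0.001 -0.     0.    -0.     0.001 -0.   ]
```

The wrist camera puts the knob at (566, 33, 264), and 70° calls for (567, 33, 264). All caps are in the dish and the grip is firm, so I'll hand in.

```bash
python3 -c "
from station import bot
print(bot.close_job())"
```

```text
the job is handed in; nothing more can be done
None
```

The job is handed in: the dish is under the spout with all three caps in it, and the arm is holding the flap by its knob at about 69–70°.

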